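Restock a locked pusher lane on the shop counter

TASK

Draw the lock of the counter dispenser fully out, then slide its pusher all the way back to make room. Then take the tall carton from the divider rack, stand it on the counter to take it again the other way, and lower it gently, without dropping it, upright into the lane behind the carton already there, broad face to the front like that one. Leave all the other goods standing where they are.

Things in the scene. Friction and masses are not known exactly. Their poses are not given: they have to be found in the camera images.
- dispenser: (All sizes in mm.) Fixed counter dispenser: one lane, clear walls 115 high, 4 thick. Origin: centre of its underside; x along the lane to its front, y to the side with the lock, z up. x from -125 to +104, y -38 to +38; lane 64 wide, floor 6 high; end lips under 42 high. Lock ledge from y = 36 to 114 at x = 9 to 55, up to 128 high. With the pusher back, the lane is free from x = -93 to about +62.
- lock (a joint): Lock slide, m: 0 = fully in, its steel bar (14 wide, at x = 32, 118 to 128 high) reaching over the lane behind the pusher plate and holding it; 0.03 = fully out (dispenser's +y). The pusher is free above 0.02. Starts at 0 to 0.004. Resistance about 2 N; stays where it is left.
- lock_grip (a point): Grip point of the lock's upright grey knob, 16 x 16 in plan, knob from 128 to 168 high, this point 154 high, on its axis. At lock = 0 it is at x = 32, y = 62 of the dispenser; it moves along the dispenser's y. Axes as the dispenser's.
- pusher (a joint): Pusher slide, m: 0 = forward near the front carton, 0.15 = all the way back (moves along the dispenser's -x). Starts between 0 and 0.005; the lock stops it at 0.008. Sliding resistance about 2 N; stays where it is left.
- pusher_grip (a point): Grip point of the upright grey knob on the pusher: 16 (x) x 24 (y) in plan, from 130 to 168 high, this point 154 high on its axis; at x = 52, y = 0 of the dispenser when pusher = 0. The plate below it is 10 thick (x), 58 wide, up to 130 high. Axes as the dispenser's.
- rack: Fixed divider rack, 134 x 60. Origin: centre of its underside. Three bays side by side along x (centres at x = -43, 0, +43), each 38 wide between clear dividers 5 thick and 113 high, 60 deep and open at both y ends; base 5 thick. The bays hold the tall carton, the short carton and the tub, in any order.
- carton: The tall carton to load, loose, about 0.12 kg: 30 thick (x), 56 wide (y), 95 high, white with grey print bars. Origin: centre of its underside. Stands in a bay with its broad faces to the dividers, so only its narrow sides (y) are open to fingers there; in the lane only its broad faces (x) are.
- front_carton: A carton of the same kind already at the front of the lane, loose, 30 (x) x 56 (y) x 95 high, at about x = 80 of the dispenser. Origin: centre of its underside. To be left alone.
- short_carton: Bystander in the rack: 30 (x) x 56 (y) x 68 high, loose. Origin: centre of its underside.
- tub: Bystander in the rack: round white tub, 33 across, 96 high, loose. Origin: centre of its underside.
- bottle: Bystander: white bottle standing loose on the counter between dispenser and rack, 56 across, 165 high. Origin: centre of its underside.
Mind the look-alikes: they are no part of the job. Leave any brown look-alike of the carton alone.

How it is judged:
On the way, in this order (a step that is already met when the one before it is completed fails the run):
1. the lock is drawn out (value of joint lock above 0.023 m), for 0.1 s.
2. the pusher is slid all the way back (value of joint pusher above 0.135 m), for 0.2 s.
3. the tall carton stands upright on the counter, outside rack and dispenser (height (world z) of carton below 0.004 m and angle between carton's own z axis and vertical below 0.1 rad and horizontal distance between carton and rack above 0.05 m and contact force between the fingers and carton below 0.05 N and linear speed of carton below 0.05 m/s), for 0.05 s.
At the end, for the whole second after the job is handed in: The tall carton stands released and at rest on the lane floor between the front carton and the drawn-back pusher, upright within 0.1 rad, its broad face across the lane within 0.3 rad; the lock is still out (over 0.02 m) and the pusher still back (over 0.13 m) (x of carton in the frame of dispenser between -0.085 and 0.055 m and y of carton in the frame of dispenser between -0.012 and 0.012 m and height (world z) of carton between 0.003 and 0.012 m and angle between carton's own z axis and vertical below 0.1 rad and angle between the x axis of carton and the x axis of dispenser, either way round below 0.3 rad and linear speed of carton below 0.02 m/s and value of joint lock above 0.02 m and value of joint pusher above 0.13 m); the robot touches nothing.
It fails at once if the short carton is moved more than 25 mm or tipped over (distance of short_carton from where it was at the start of the episode above 0.025 m or angle between short_carton's own z axis and vertical above 0.4 rad).
It fails at once if the round tub is moved more than 25 mm or tipped over (distance of tub from where it was at the start of the episode above 0.025 m or angle between tub's own z axis and vertical above 0.4 rad).
It fails at once if the carton already in the lane is moved more than 25 mm or tipped over (distance of front_carton from where it was at the start of the episode above 0.025 m or angle between front_carton's own z axis and vertical above 0.4 rad).
It fails at once if the bottle is moved more than 25 mm or tipped over (distance of bottle from where it was at the start of the episode above 0.025 m or angle between bottle's own z axis and vertical above 0.4 rad).
It fails at once if the tall carton is dropped into the lane (hits its floor faster than 0.4 m/s) (x of carton in the frame of dispenser between -0.085 and 0.055 m and y of carton in the frame of dispenser between -0.012 and 0.012 m and height (world z) of carton below 0.03 m and linear speed of carton above 0.4 m/s).
It also fails if it takes over 72 s, if anything falls off the work surface, if the arm or the gripper's body presses on something with over 40 N, if the wrist force passes 120 N, or if a joint passes its speed limit or range.

ROBOT

A 6-joint arm with a two-finger parallel gripper is mounted at the origin on the work surface. World frame = base frame: x ahead of the robot, y to its left, z up, the work surface at z = 0. Lengths are in m, angles in rad, forces in N, time in s.
With the tool pointing down it reaches from about 0.3 to 0.775 m from the base axis. Payload 14.6 kg.
Tool frame: the origin (TCP) lies midway between the tips of the shut fingers; the grasp point (between the pads) lies 19 mm behind it; z points along the fingers, y is the direction in which the jaws open and shut (so a half turn about z gives the same grasp; the last joint's range is limited). The gripper opens to 85 mm and grips with 20 to 120 N. Pads are 22 mm wide; open, the fingers measure 114 mm over their backs; the gripper's body (76 mm by 85 mm) begins 54 mm behind the grasp point. The pads swing forward as they close: fully open they stand 13 mm farther back than shut.
Start: joints at [1.175, 0.3, 1.521, -0, 1.321, -0.067], TCP at [0.178, 0.521, 0.231] pointing down, gripper open.
Joint ranges: [-3.03, 3.03], [-0.79, 2.21], [0.23, 2.52], [-1.04, 4.18], [0, 3.07], [-2.55, 2.55]. Speed limits (rad/s): [2.22, 2.22, 2.57, 3.14, 3.14, 3.14].

INTERFACE

Orientations are given as a rotation vector (axis times angle).
In Python, from station import arm, claw, eyes, hand_in, monitor gives the robot as it stands. Calls block until the motion is done:
- arm.move_to(position, orientation): joint-space move of the TCP to a pose.
- arm.line_to(position, rot=None, rate=0.15, contact_N=None): straight line of the TCP; rot=None keeps the orientation; rate is the mean speed in m/s. With contact_N (N) it stops when the force on the tool has changed by that much, and returns True; else False.
- arm.move_joints(angles): joint-space move.
- claw.move_gripper(opening, effort=None): finger opening in m; effort is the grip in N (None keeps the last); returns when the fingers have stopped.
- arm.pause(seconds).
- arm.ik(position, orientation): joint angles nearest the present ones, or None.
- eyes.grab_frame(name): name is "scene" or "top" or "wrist"; returns a dict with "img" (400x640x3 uint8, red, green, blue), "fx", "fy", "cx", "cy" (pixels), "k1" (the pictures are not rectified: a ray, as slopes to the right and down, at radius r is drawn at 1 + k1 r^2 times it, then the intrinsics apply), "pose" (4x4, takes a point from camera to world coordinates); the wrist camera has in their place "T_tool_cam" (4x4, takes a point from camera to tool coordinates, whose origin is the TCP and whose axes are the flange's). Camera axes: x right, y down, z forward; pixel columns grow to the right and rows downward; lengths in m; the calibration is good to about 2 mm. A picture is of the moment at which its call begins: read the wrist's pose just before it. There is no depth.
A pose or a line that the arm cannot do raises arm.IKError and nothing moves.
- hand_in(): hands the job in, once; it reports no verdict.
Readings, each from a call of its own:
- monitor.get_time_s(): time.
- monitor.get_joint_positions(): joint angles.
- monitor.get_joint_velocities(): joint speeds.
- monitor.get_tau(): joint torques, N m.
- monitor.get_ee_pos(): TCP position.
- monitor.get_ee_rot(): TCP orientation.
- monitor.get_force(): force on the tool from outside, world axes, zero at the start.
- monitor.get_ft_torque(): the same for the moment, N m.
- monitor.get_gripper_width(): finger opening in m.
Only numpy, scipy, OpenCV 4.12 (cv2) and the standard library are available. Lean on these libraries where they do the work, as an engineer would, in place of code of your own. Each camera call takes 0.05 s, during which the arm holds its last target. There are 200 camera calls.

## Working session

There is one attempt and no reset: what is moved stays moved. The work goes in short steps, each a Python script; the robot and the scene stay as the last script left them, time stands still between calls to the robot, and variables do not carry over. Pictures are saved under pics/ and viewed, about 8 in all and at most 12, crops included, and the job is handed in when it is done.

```bash
ls; mkdir -p pics; python3 - <<'E'
from station import arm, claw, eyes, hand_in, monitor
import cv2,numpy as np,pickle
for n in("top","scene"):
    f=eyes.grab_frame(n);cv2.imwrite(f"pics/{n}0.png",f["img"][:,:,::-1])
    print(n,[f[k] for k in("fx","fy","cx","cy","k1")],f.get("pose"))
    pickle.dump(f,open(f"{n}0.pkl","wb"))
print(monitor.get_ee_rot(),monitor.get_time_s())
E
```

```text
pics
top [499.60681007204465, 499.60681007204465, 321.9079892280333, 200.08499162317065, 0.03529969715632019] [[-1.06838384e-03 -9.76385449e-01  2.16033132e-01  3.23933190e-01]
 [-9.99978476e-01  2.44161609e-03  6.08979542e-03 -4.66591728e-02]
 [-6.47345761e-03 -2.16021976e-01 -9.76367042e-01  1.28661248e+00]
 [ 0.00000000e+00  0.00000000e+00  0.00000000e+00  1.00000000e+00]]
scene [448.7224891468417, 448.7224891468417, 323.43316490535966, 200.50448578200934, -0.08689958467430738] [[-0.86893432  0.40240387 -0.28813933  0.93577064]
 [ 0.4949189   0.70306515 -0.51064144  0.59601633]
 [-0.00290337 -0.58631947 -0.81007472  1.11301674]
 [ 0.          0.          0.          1.        ]]
[-5.14127638e-01 -3.09899461e+00  1.56905146e-03] 0.1
```

View pics/top0.png

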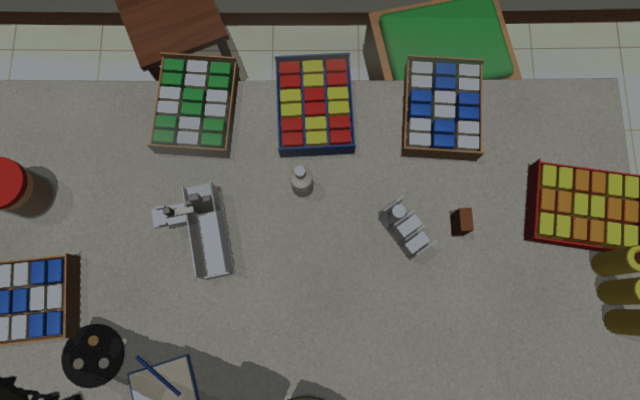

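View pics/scene0.png

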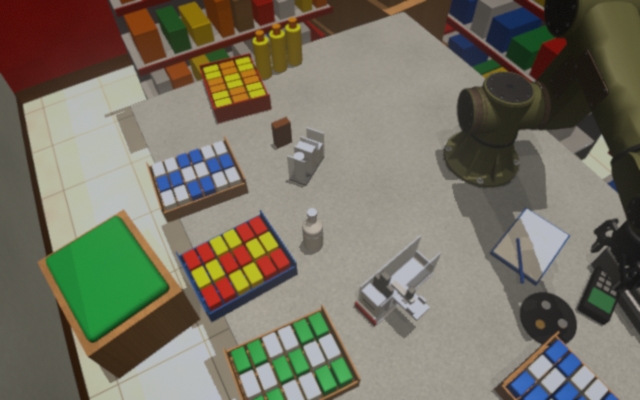

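Top view: the dispenser is near (208,230), its front up and the lock knob at (168,211). The bottle is at (301,180). The rack is near (408,228), with the tub at (399,212) and two white cartons at (411,226) and (418,242). A brown look-alike is at (462,221). Next is a close crop to choose between the cartons.

```bash
python3 - <<'E'
import cv2,numpy as np
t=cv2.imread("pics/top0.png");s=cv2.imread("pics/scene0.png")
R=lambda a,w,h:cv2.resize(a,(w,h),interpolation=cv2.INTER_CUBIC)
a=R(t[180:290,140:250],400,400);b=R(t[190:270,370:450],400,400);c=R(s[120:190,275:345],200,200)
c=R(s[120:190,270:340],400,200*2)[:, :]
out=np.hstack([a,b]);out2=np.hstack([c])
cv2.imwrite("pics/crop1.png",np.vstack([out,np.hstack([R(s[110:190,270:350],200,200),R(s[230:330,350:450],200,200),np.zeros((200,400,3),np.uint8)])]))
E
```

```text
(no output)
```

View pics/crop1.png

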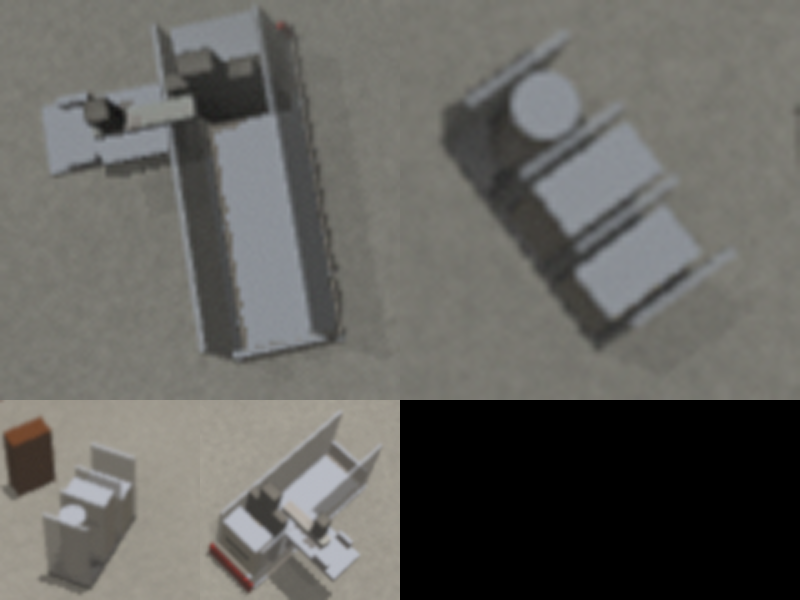

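```bash
cat > h.py <<'E'
import cv2,numpy as np,pickle
from scipy.spatial.transform import Rotation as R
def ray(f,px):
    K=np.array([[f["fx"],0,f["cx"]],[0,f["fy"],f["cy"]],[0,0,1]])
    u=cv2.undistortPoints(np.array([[px]],float),K,np.array([f["k1"],0,0,0,0]))[0,0]
    return f["pose"][:3,3],f["pose"][:3,:3]@np.r_[u,1]
def onz(f,px,z):
    o,d=ray(f,px);return o+d*(z-o[2])/d[2]
def tri(fa,pa,fb,pb):
    (o,d),(q,e)=ray(fa,pa),ray(fb,pb)
    s=np.linalg.lstsq(np.c_[d,-e],q-o,rcond=None)[0];A=o+d*s[0];B=q+e*s[1]
    return (A+B)/2,np.linalg.norm(A-B)
def down(yaw): # tool y (jaw axis) at world angle yaw, tool z down
    y=np.array([np.cos(yaw),np.sin(yaw),0]);z=np.array([0,0,-1.]);return R.from_matrix(np.c_[np.cross(y,z),y,z]).as_rotvec()
def wristframe(eyes,monitor,name):
    T=np.eye(4);T[:3,3]=monitor.get_ee_pos();T[:3,:3]=R.from_rotvec(monitor.get_ee_rot()).as_matrix()
    f=eyes.grab_frame("wrist");f["pose"]=T@f["T_tool_cam"]
    pickle.dump(f,open(name+".pkl","wb"));cv2.imwrite("pics/"+name+".png",f["img"][:,:,::-1]);return f
E
python3 - <<'E'
from h import *
from station import eyes,arm
t=pickle.load(open("top0.pkl","rb"))
np.set_printoptions(precision=4,suppress=True)
D=lambda a,b:(140+a*.275-.36,180+b*.275-.36)
K=lambda a,b:(370+(a-400)*.2-.4,190+b*.2-.4)
p=onz(t,D(95,103),.168);q=onz(t,D(195,60),.168);print("lockknob",p,"pusher",q,np.linalg.norm(p-q))
a=onz(t,D(155,28),.115);b=onz(t,D(200,350),.115);print("wall",a,b,np.linalg.norm(a-b),"yaw",np.degrees(np.arctan2(*(a-b)[1::-1])))
for n,x in dict(tub=(545,105,.101),mid=(598,180,.1),end=(637,262,.073),d1=(570,35,.118),d4=(735,253,.118)).items(): print(n,onz(t,K(*x[:2]),x[2]))
for n,x in dict(mid1=(530,185),mid2=(575,235),mid3=(625,125),mid4=(662,170)).items(): print(n,onz(t,K(*x),.1))
for n,x in dict(mid1=(575,270),mid2=(618,320),mid3=(665,207),mid4=(700,253)).items(): print("end",n,onz(t,K(*x),.1))
print("bottle",onz(t,(300,171),.165))
f=eyes.grab_frame("wrist");print(f["T_tool_cam"],f["fx"],f["k1"])
E
```

```text
lockknob [0.5539 0.3167 0.168 ] pusher [0.5815 0.2556 0.168 ] 0.06695945773107735
wall [0.6155 0.2976 0.115 ] [0.4037 0.2562 0.115 ] 0.21579105756130185 yaw 11.066026181626034
tub [ 0.5598 -0.2244  0.101 ]
mid [ 0.5232 -0.2487  0.1   ]
end [ 0.4873 -0.2706  0.073 ]
d1 [ 0.5906 -0.235   0.118 ]
d4 [ 0.4855 -0.3083  0.118 ]
mid1 [ 0.5209 -0.2161  0.1   ]
mid2 [ 0.4967 -0.2367  0.1   ]
mid3 [ 0.5501 -0.2627  0.1   ]
mid4 [ 0.5281 -0.2795  0.1   ]
end mid1 [ 0.4799 -0.2361  0.1   ]
end mid2 [ 0.4561 -0.2555  0.1   ]
end mid3 [ 0.5101 -0.2801  0.1   ]
end mid4 [ 0.488  -0.2957  0.1   ]
bottle [0.6416 0.0113 0.165 ]
[[ 0.0004 -0.957  -0.29    0.074 ]
 [ 1.      0.0004  0.0003 -0.0004]
 [-0.0002 -0.29    0.957  -0.1437]
 [ 0.      0.      0.      1.    ]] 359.0738368173118 -0.0124402825947498
```

```bash
python3 - <<'E'
from h import *
from station import eyes,arm,monitor,claw
arm.move_to([.53,.28,.30],down(np.radians(98)))
f=wristframe(eyes,monitor,"w1");print(monitor.get_ee_pos(),monitor.get_joint_positions(),monitor.get_time_s())
E
```

```text
[0.52947713 0.28076105 0.29985214] [ 4.26430302e-01  3.73109435e-01  1.26647626e+00  5.81795038e-05
  1.50227610e+00 -1.28488483e+00] 1.7917
```

View pics/w1.png

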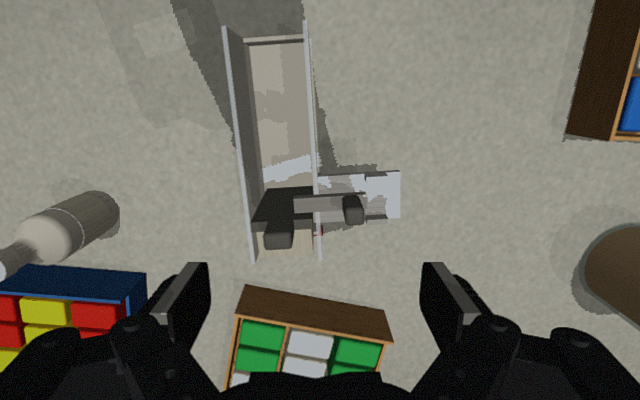

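```bash
python3 - <<'E'
import cv2
a=cv2.imread("pics/w1.png")[160:270,230:410]
cv2.imwrite("pics/w1c.png",cv2.convertScaleAbs(cv2.resize(a,(792,484),interpolation=cv2.INTER_CUBIC),alpha=1.3,beta=15))
E
```

```text
(no output)
```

View pics/w1c.png

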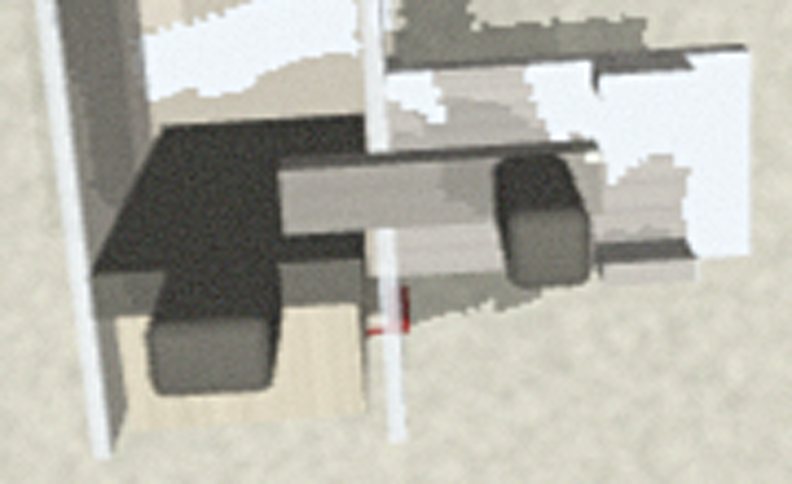

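```bash
python3 - <<'E'
from h import *
np.set_printoptions(precision=4,suppress=True)
f=pickle.load(open("w1.pkl","rb"))
P=lambda a,b:(230+a/4.4-.4,160+b/4.4-.4)
l=onz(f,P(550,246),.168);p=onz(f,P(213,355),.168);print(l,p,np.linalg.norm(l-p),np.degrees(np.arctan2(*(l-p)[1::-1]))-107.88)
for a,b in (((228,28),P(102,455)),((306,22),P(398,440))):
    A,B=onz(f,a,.115),onz(f,b,.115);print(A,B,np.linalg.norm(A-B),np.degrees(np.arctan2(*(B-A)[1::-1])))
# pusher top edge / bar edges
A,B=onz(f,P(95,274),.13),onz(f,P(363,262),.13);print("plate edge",np.linalg.norm(A-B),np.degrees(np.arctan2(*(B-A)[1::-1]))-90)
A,B=onz(f,P(150,318),.168),onz(f,P(277,318),.168);print("knob",np.linalg.norm(A-B),np.degrees(np.arctan2(*(B-A)[1::-1]))-90)
E
```

```text
[0.5478 0.3157 0.168 ] [0.5782 0.2565 0.168 ] 0.06658603941664058 9.274646115317054
[0.4163 0.191  0.115 ] [0.63   0.2314 0.115 ] 0.21746465035540447 10.700107346023898
[0.4027 0.2551 0.115 ] [0.6167 0.2982 0.115 ] 0.21830413902848186 11.376329022336298
plate edge 0.05673664689096382 10.775528999207566
knob 0.023804728028306098 8.056497517562093
```

Both measured spacings agree with the sizes given: the knobs are 66.6 mm apart against about 65, and the wall and plate angles put the yaw at about 10.9°. Next I draw the lock, then slide the pusher.

```bash
cat >> h.py <<'E'
YD=np.radians(10.9);c,s=np.cos(YD),np.sin(YD)
RD=np.array([[c,-s],[s,c]])
E
python3 - <<'E'
from h import *
from station import eyes,arm,monitor,claw
l=np.array([.5478,.3157]);p=np.array([.5782,.2565])
def at(xy,z): return [*xy,z]
print(arm.ik(at(p,.2),down(YD)),arm.ik(at(p,.2),down(YD+np.pi)),arm.ik(at(p,.2),down(YD-np.pi)))
o=down(YD+np.pi/2)
claw.move_gripper(.045,30)
arm.move_to(at(l,.19),o)
arm.line_to(at(l,.136)); claw.move_gripper(0,30); print("w",monitor.get_gripper_width())
F0=monitor.get_force()
print("hit",arm.line_to(at(l+RD@[0,.028],.136),rate=.06,contact_N=25),monitor.get_ee_pos(),l+RD@[0,.028],monitor.get_force()-F0)
claw.move_gripper(.04); arm.line_to(at(l+RD@[0,.028],.2))
wristframe(eyes,monitor,"w2");print(monitor.get_time_s())
E
```

```text
[ 3.59639856e-01  5.09146384e-01  1.30328637e+00 -4.44089210e-16
  1.32915990e+00  1.69398967e-01] None None
w 0.015911762349238908
hit False [0.54289739 0.34269858 0.13745688] [0.54250533 0.34319484] [-2.79246949 -6.88559795  1.65151581]
5.2833
```

The lock moved about 27 mm with the grip held at 16 mm wide. Now the pusher.

```bash
python3 - <<'E'
from h import *
from station import eyes,arm,monitor,claw
p=np.array([.5782,.2565]);at=lambda xy,z:[*xy,z]
o=down(YD)
claw.move_gripper(.045,30)
arm.move_to(at(p,.2),o)
arm.line_to(at(p,.136)); claw.move_gripper(0,30); print("w",monitor.get_gripper_width())
F0=monitor.get_force();q=p+RD@[-.149,0]
print("hit",arm.line_to(at(q,.136),rate=.1,contact_N=25),monitor.get_ee_pos(),q,monitor.get_force()-F0)
arm.pause(.2);claw.move_gripper(.045); arm.line_to(at(q,.2))
# look from above dispenser then at rack
rk=np.array([.523,-.25])
for y in (122.5,-57.5): print(y,arm.ik(at(rk,.27),down(np.radians(y))))
arm.line_to(at(q,.30),rate=.3)
claw.move_gripper(.085)
wristframe(eyes,monitor,"w3");print(monitor.get_time_s())
E
```

```text
w 0.0157781477975744
hit False [0.43410899 0.22727555 0.13723553] [0.43188815 0.22832478] [ 14.70413223 -12.1977982   -4.63045746]
122.5 None
-57.5 [-5.09082857e-01  3.41038566e-01  1.37713485e+00 -4.44089210e-16
  1.42341924e+00  4.94481463e-01]
11.5417
```

```bash
python3 - <<'E'
from h import *
from station import eyes,arm,monitor,claw
arm.move_to([.52,-.25,.30],down(np.radians(-57.5)))
wristframe(eyes,monitor,"w4");print(monitor.get_time_s())
a=cv2.imread("pics/w3.png");b=cv2.imread("pics/w4.png")
cv2.imwrite("pics/c34.png",np.vstack([cv2.resize(a,(480,300)),np.zeros((1,480,3),np.uint8),cv2.resize(b,(480,300))])[:600])
E
```

```text
13.3667
```

View pics/c34.png

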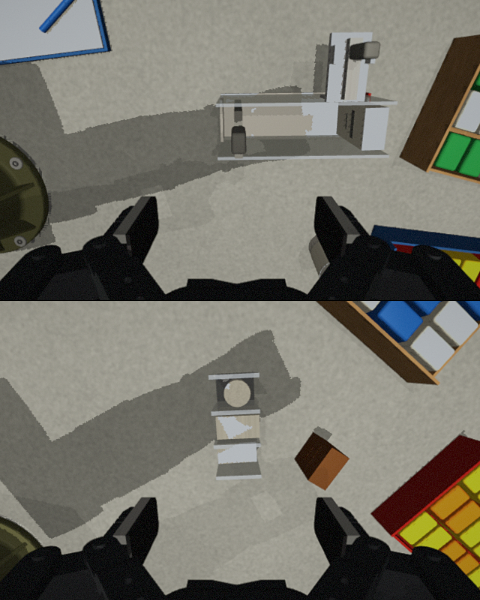

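The upper half shows the pusher knob at the back end of the lane and the lock slid out. In the lower half, the rack runs top to bottom as tub (237,393), middle carton (237,428) and end carton (237,453). A crop will give the fine measurement.

```bash
python3 - <<'E'
import cv2
a=cv2.imread("pics/w4.png")[90:250,260:380]
cv2.imwrite("pics/w4c.png",cv2.convertScaleAbs(cv2.resize(a,None,fx=3.75,fy=3.75,interpolation=cv2.INTER_CUBIC),alpha=.95))
E
```

```text
(no output)
```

View pics/w4c.png

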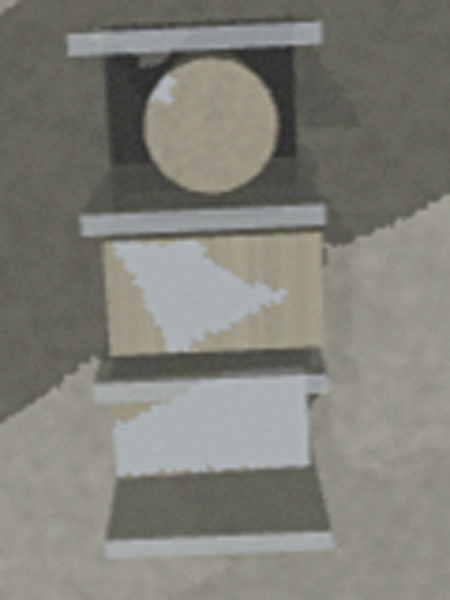

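```bash
python3 - <<'E'
from h import *
np.set_printoptions(precision=4,suppress=True)
f=pickle.load(open("w4.pkl","rb"))
P=lambda p:(260+p[0]/3.75-.4,90+p[1]/3.75-.4)
O=lambda p,z:onz(f,P(p),z)[:2]
an=lambda v:np.degrees(np.arctan2(v[1],v[0]))
m=[O(p,.1) for p in((105,240),(323,234),(325,345),(110,357))]
print("mid",np.mean(m,0),np.linalg.norm(m[0]-m[1]),np.linalg.norm(m[3]-m[2]),np.linalg.norm(m[0]-m[3]),an(m[1]-m[0]),an(m[2]-m[3]))
for z in(.1,.073):
  a,b=O((117,475),z),O((310,465),z);print("end",z,np.linalg.norm(a-b),an(b-a))
ds=[]
for q in(((68,45),(322,33)),((80,225),(327,215)),((94,393),(329,382)),((105,550),(333,541))):
  a,b=O(q[0],.118),O(q[1],.118);ds.append((a+b)/2);print("div",ds[-1],np.linalg.norm(a-b),an(b-a))
print("rack x",an(ds[0]-ds[3]),np.linalg.norm(ds[0]-ds[3]),"centre",np.mean(ds,0),"tub",O((211,125),.101))
E
```

```text
mid [ 0.5226 -0.2505] 0.056002420310131355 0.056692701702021696 0.031053504920564478 -55.783467958171656 -54.07146863476919
end 0.1 0.05227293098244647 -54.22041960779468
end 0.073 0.05637831619999057 -54.22041960779465
div [ 0.5743 -0.2114] 0.059373409264172464 -54.76831352158203
div [ 0.5396 -0.2359] 0.059943778556079096 -55.04783038073266
div [ 0.5051 -0.2603] 0.05918070177443822 -54.57887826701132
div [ 0.4701 -0.2851] 0.05951845479957139 -54.92300335322278
rack x 35.29037244943825 0.12757360082541838 centre [ 0.5223 -0.2482] tub [ 0.5585 -0.2261]
```

The middle carton reads 56.0 mm wide at the tall height, and the end one reads 56.4 mm at the short height. So the middle one is the tall carton. I take it now and stand it on the counter.

```bash
python3 - <<'E'
from h import *
from station import eyes,arm,monitor,claw
at=lambda xy,z:[*xy,z]
cxy=np.array([.5226,-.2500]);o=down(np.radians(-54.8));S=np.array([.45,0.0]);os=down(YD-np.pi/2)
print(arm.ik(at(S,.2),os),arm.ik(at(S,.06),down(YD)))
claw.move_gripper(.078,30)
arm.move_to(at(cxy,.18),o)
print("hit",arm.line_to(at(cxy,.056),rate=.08,contact_N=6),monitor.get_ee_pos())
claw.move_gripper(0,30);w=monitor.get_gripper_width();print("w",w)
if w>.05:
    arm.line_to(at(cxy,.22),rate=.12);print("w",monitor.get_gripper_width())
    arm.move_to(at(S,.22),os)
    wristframe(eyes,monitor,"w5")
print(monitor.get_time_s())
E
```

```text
[-8.14232728e-02  1.06774315e-01  1.82962625e+00 -4.44089210e-16
  1.20519209e+00  1.29913217e+00] [-8.14232728e-02  3.17472720e-01  1.95279246e+00 -4.44089210e-16
  8.71327474e-01 -2.71664161e-01]
hit False [ 0.52280647 -0.25013654  0.05646627]
w 0.055718310268233213
w 0.05540598852165072
18.7667
```

View pics/w5.png

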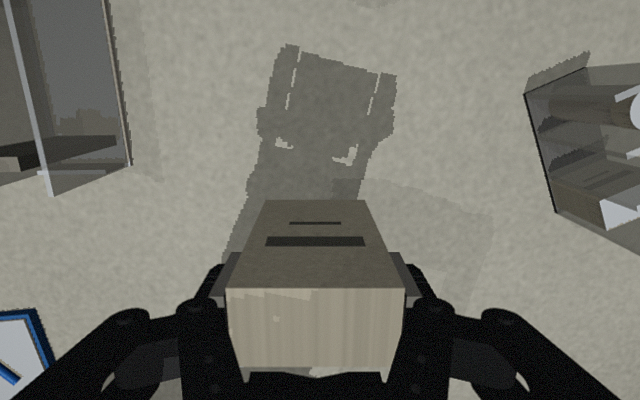

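The carton is held square between the fingers at (315,290). The rack's other goods still stand at the right. Now I stand it on the counter and regrip it.

```bash
python3 - <<'E'
from h import *
from station import eyes,arm,monitor,claw
at=lambda xy,z:[*xy,z]
S=np.array([.45,0.0])
arm.line_to(at(S,.07),rate=.12)
print("hit",arm.line_to(at(S,.045),rate=.02,contact_N=4),monitor.get_ee_pos())
z0=monitor.get_ee_pos()[2]
claw.move_gripper(.08);arm.pause(.3)
arm.line_to(at(S,.2),rate=.15)
claw.move_gripper(.07)
arm.move_to(at(S,.2),down(YD))
wristframe(eyes,monitor,"w6");print(z0,monitor.get_time_s())
E
```

```text
hit True [4.50111654e-01 5.05294028e-05 5.11980623e-02]
0.051198062340319345 24.5833
```

View pics/w6.png

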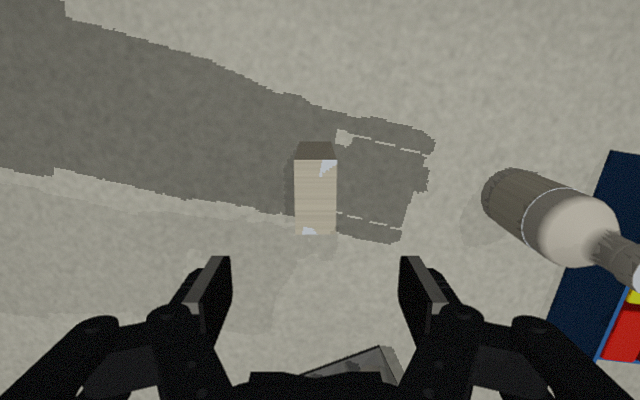

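```bash
python3 - <<'E'
from h import *
np.set_printoptions(precision=4,suppress=True)
f=pickle.load(open("w6.pkl","rb"))
m=[onz(f,p,.095)[:2] for p in((294,160),(337,160),(337,235),(295,234))]
print(np.mean(m,0),np.linalg.norm(m[0]-m[1]),np.linalg.norm(m[1]-m[2]),np.degrees(np.arctan2(*(m[1]-m[0])[::-1])))
l=np.array([.5478,.3157]);p=np.array([.5782,.2565])
print(l-RD@[.032,.064],p-RD@[.051,0])
O=p-RD@[.051,0]
for q in((.4163,.191),(.63,.2314),(.4027,.2551),(.6167,.2982)): print(RD.T@(np.array(q)-O))
a=cv2.imread("pics/w3.png")[110:225,280:540]
cv2.imwrite("pics/w3c.png",cv2.resize(a,None,fx=3,fy=3,interpolation=cv2.INTER_CUBIC))
E
```

```text
[ 0.4507 -0.0008] 0.03011619378855718 0.05659818753317091 10.863913619781147
[0.5285 0.2468] [0.5281 0.2469]
[-0.1204 -0.0337]
[ 0.0971 -0.0344]
[-0.1216  0.0318]
[0.0967 0.0337]
```

View pics/w3c.png

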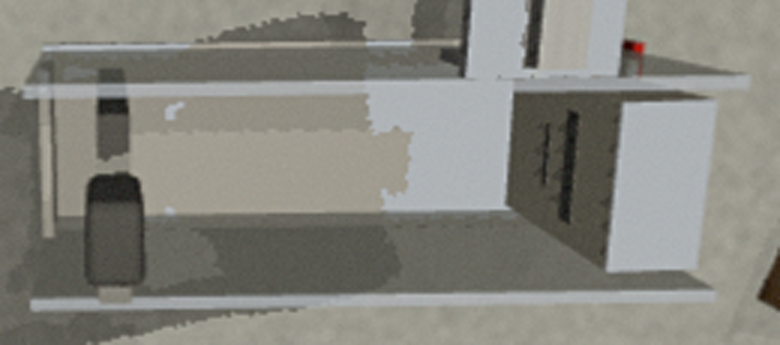

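```bash
python3 - <<'E'
from h import *
np.set_printoptions(precision=4,suppress=True)
f=pickle.load(open("w3.pkl","rb"));O=np.array([.5283,.2468])
P=lambda a,b:(280+a/3-.33,110+b/3-.33)
for q in((25,91),(748,81),(32,303),(716,294)): print(RD.T@(onz(f,P(*q),.115)[:2]-O))
for q,z in(((114,258),.168),((660,184),.101)): print("knob/front",RD.T@(onz(f,P(*q),z)[:2]-O))
from station import arm
T=O+RD@[-.03,-.0005]
print(T,arm.ik([*T,.2],down(YD)),arm.ik([*T,.06],down(YD)))
E
```

```text
[-0.123   0.0306]
[0.0966 0.034 ]
[-0.1221 -0.0372]
[ 0.098 -0.034]
knob/front [-0.0962 -0.0066]
knob/front [ 0.0818 -0.001 ]
[0.4989 0.2406] [ 0.3833  0.3355  1.5489 -0.      1.2572  0.193 ] [ 0.3833  0.5092  1.6627 -0.      0.9698  0.193 ]
```

```bash
python3 - <<'E'
from h import *
from station import eyes,arm,monitor,claw
at=lambda xy,z:[*xy,z]
S=np.array([.45,0.0]);O=np.array([.5283,.2468]);T=O+RD@[-.035,-.0009]
arm.line_to(at(S,.055),rate=.1)
claw.move_gripper(0,30);w=monitor.get_gripper_width();z0=monitor.get_ee_pos()[2];print("w",w,z0)
assert w>.025
arm.line_to(at(S,.25),rate=.15)
o=down(np.radians(11.3))
arm.move_to(at(T,.25),o);arm.line_to(at(T,.19),rate=.1)
print("hit",arm.line_to(at(T,.066),rate=.05,contact_N=5),monitor.get_ee_pos(),monitor.get_gripper_width(),monitor.get_time_s())
E
```

```text
w 0.029588631750309406 0.055216213918793514
hit True [0.49480045 0.23935271 0.1017752 ] 0.029717173760281875 31.3917
```

```bash
python3 - <<'E'
from h import *
from station import eyes,arm,monitor,claw
np.set_printoptions(precision=3,suppress=True)
F=monitor.get_force();print(F,RD.T@F[:2],monitor.get_ft_torque(),monitor.get_ee_pos(),RD.T@(monitor.get_ee_pos()[:2]-[.5283,.2468]))
s=eyes.grab_frame("scene");cv2.imwrite("pics/s2.png",cv2.resize(s["img"][200:350,320:480,::-1],(800,750)[:1]+(600,),interpolation=cv2.INTER_CUBIC))
E
```

```text
[ 5.546  1.837 -0.714] [5.794 0.755] [ 0.086 -0.569  0.009] [0.495 0.239 0.102] [-0.034 -0.001]
```

View pics/s2.png

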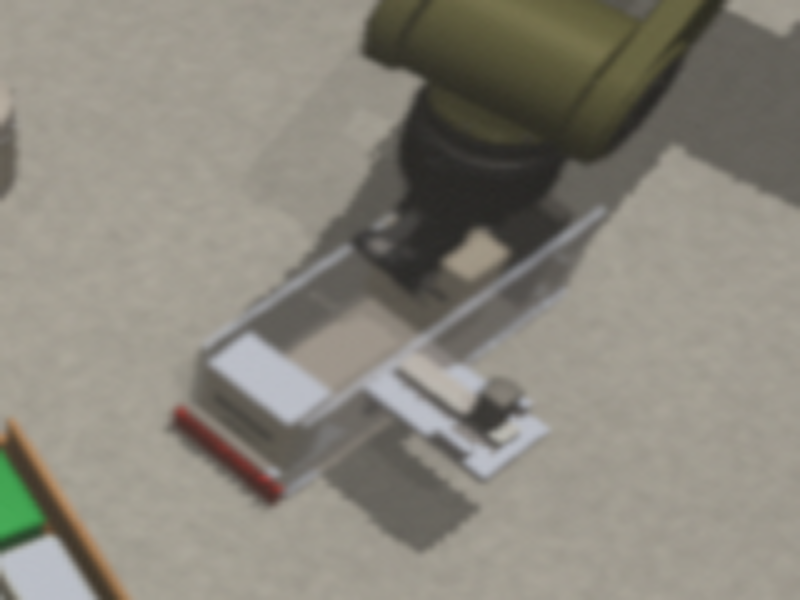

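The carton is in the lane, but the contact force points along +x (5.8 N). A finger knuckle is touching the pusher knob. I move 20 mm forward, away from it, and then go on down.

```bash
python3 - <<'E'
from h import *
from station import eyes,arm,monitor,claw
np.set_printoptions(precision=3,suppress=True)
at=lambda xy,z:[*xy,z]
O=np.array([.5283,.2468]);T=O+RD@[-.014,-.0007]
arm.line_to(at(T,.103),rate=.05);arm.pause(.2)
print("free",monitor.get_force(),monitor.get_gripper_width())
h=arm.line_to(at(T,.068),rate=.04,contact_N=5);print(h,monitor.get_ee_pos(),monitor.get_force())
if not h: h=arm.line_to(at(T,.056),rate=.015,contact_N=4);print("floor",h,monitor.get_ee_pos(),monitor.get_force(),monitor.get_time_s())
E
```

```text
free [-0.198 -0.22  -1.01 ] 0.029476768958246562
False [0.515 0.244 0.068] [ 0.893  0.198 -0.555]
floor True [0.515 0.244 0.061] [-0.355  0.482  5.308] 33.7667
```

```bash
python3 - <<'E'
from h import *
from station import eyes,arm,monitor,claw
np.set_printoptions(precision=3,suppress=True)
p=monitor.get_ee_pos()
claw.move_gripper(.045);arm.pause(.3);print(monitor.get_gripper_width(),monitor.get_force())
print(arm.line_to([p[0],p[1],.30],rate=.12,contact_N=6),monitor.get_ee_pos(),monitor.get_force())
f=wristframe(eyes,monitor,"w7");t=eyes.grab_frame("top")["img"][:,:,::-1]
a=cv2.resize(f["img"][60:260,200:520,::-1],(800,500)[:1]+(400,)) if 0 else f["img"][60:240,180:500,::-1]
cv2.imwrite("pics/fin.png",np.vstack([cv2.resize(a,(640,360)),cv2.resize(t[150:280,140:480],(640,235))]));print(monitor.get_time_s())
E
```

```text
0.045068678291790336 [-0.436 -0.453 -0.926]
False [0.515 0.243 0.299] [-0.146  0.031 -0.249]
36.6083
```

View pics/fin.png

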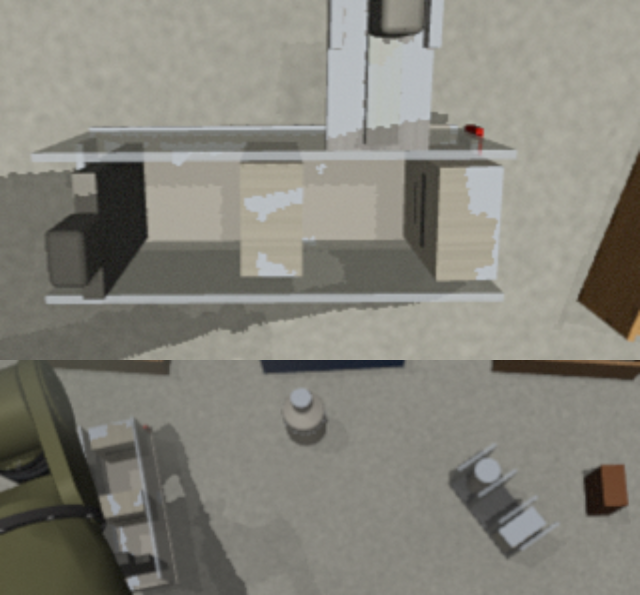

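The carton stands square in the lane at (271,219), between the front carton and the pusher. The lock is out, and the tub, short carton and bottle stand where they were. I'll do one numeric check of the pusher, lock and carton, then hand in.

```bash
python3 - <<'E'
from h import *
np.set_printoptions(precision=4,suppress=True)
f=pickle.load(open("w7.pkl","rb"));O=np.array([.5283,.2468])
P=lambda a,b:(180+a/2,60+b/2)
k=RD.T@(onz(f,P(66,257),.168)[:2]-O);c=RD.T@(onz(f,P(271,219),.101)[:2]-O);l=RD.T@(onz(f,P(398,20),.168)[:2]-O)
print("pusher",.052-k[0],"carton",c,"lock~",l[1]-.062)
if .052-k[0]>.138 and abs(c[1])<.008:
    from station import hand_in; hand_in(); print("handed in")
E
```

```text
pusher 0.14744992370771828 carton [-0.0141 -0.0005] lock~ 0.025595230569167002
the job is handed in; nothing more can be done
handed in
```

I loaded the tall carton into the lane and handed the job in at about 37 s on the robot's clock. No verdict was reported.

I drew the lock out and slid the pusher back. I took the tall carton from the middle bay, stood it on the counter and regripped it by its broad faces. I then lowered it at about 0.015 m/s and released it on the lane floor.

**Last checks, measured from the wrist image:**
- **Carton:** at x = -14 mm, y = -0.5 mm of the dispenser. It looked square in the lane and upright, and it touched the floor at the height expected.
- **Pusher:** about 147 mm back.
- **Lock:** about 26 mm out in that image, a rough reading because the knob was cut off in the crop. The gripper had moved it about 27 mm from a start of roughly 2 mm.
- **Other goods:** the front carton, tub, short carton and bottle looked unmoved.

**Problems on the way:**
- On the first descent the gripper touched the pusher knob with about 6 N. I moved the carton 20 mm forward and carried on down without further contact.
- Two views of the dispenser disagreed by about 0.7° in yaw and 1 to 2 mm sideways. I used a value in between, and the carton went in without touching the walls.

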